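# Unlock the stone carver's tool chest and hold up the open padlock

## Task

The padlock on the tool chest's hasp has a click dial: turn the dial clockwise, click by click, until its white pointer clicks in at the index mark beside the shackle, then, with the lock still lying in its seat, pull the shackle fully open. Lift the open padlock off the hasp and finish holding it in the gripper, level with the dial up and well clear above the chest (at least 80 mm higher than it lay); do not put it down or let go. Leave the chisel, the figurine and the stone dome where they are.

Things in the scene. Friction and masses are not known exactly. Their poses are not given: they have to be found in the camera images.
- chest: Low wooden tool chest, fixed, 280 (x) x 300 (y) x 80 mm high; its -x side faces the robot, yaw varies. Origin: centre of its underside. On the lid a 4 mm steel hasp plate with the lock's seat: lips 10 mm high before and behind the lock, 12 mm long ears at its four corners, outside 82 (x) x 78 mm (y). Beside the middle 46 mm of the lock's +y and -y sides nothing stands.
- lock: Brass padlock lying on its back in the seat, loose, about 0.6 kg with dial and shackle. Body 70 (x) x 64 (y) x 34 mm (z). Origin: centre of its underside, 84 mm above the table at the start, 30 mm from the chest's origin towards the chest's -x. Axes as the chest's: z up out of the dial face, -x towards the shackle. It has about 1 mm (0.04 rad) of play in the seat.
- dial (a joint): Angle of the dial (rad) about the vertical axis through the middle of the lock's face, growing anticlockwise seen from above. 0: pointer at the index mark, shackle released (within about 0.08). Click notches every 0.524 (30 degrees); the hump between takes about 0.1 N m; let go, it springs to the nearest notch. Starts 2 to 5 notches anticlockwise of 0. Stops at -1.1 and 3.2.
- dial_top (a point): Centre of the top of the dial's knob: black knurled upright cylinder, 32 mm diameter, from 6 to 26 mm above the lock's face (top 144 mm above the table), on a flat skirt of 48 mm diameter, 5 mm thick. The axes turn with the dial: -x is the pointer's direction. Can be gripped on its sides at any yaw.
- pointer (a point): Outer end of the white pointer on the dial's skirt, 24 mm from the dial's axis.
- index_mark (a point): The index mark: dark raised line on the lock's face between the dial and the shackle, 29.5 mm from the dial's axis on the lock's -x side. Turns and moves with the lock.
- shackle (a joint): How far the shackle is pulled out of the lock's body (m), towards the lock's -x: 0 shut, 0.030 fully open (stop). Friction about 2.5 N, no spring: it stays where it is left. Blocked after about 6 mm of play unless the dial is at 0; if pulled too early, push it home before turning the dial.
- bow (a point): Middle of the shackle's bow, a straight steel cross bar 8 mm thick, 26 mm long along the lock's y; when shut 50 mm ahead of the lock's front face, centre 101 mm above the table, 17 mm above the hasp plate. Legs 34 mm clear apart; 29 mm clear from the bow's inside to the staple. Pinch it from above, fingers closing along the lock's x, one inside the bow, or hook it from inside.
- staple (a point): Middle of the top bar of the staple: arch of 5 mm steel wire, 25 mm wide (y), 30 mm high above the hasp plate, over the shackle's leg on the lock's -y side, 14.5 mm ahead of the lock's front face, fixed to the chest. With the shackle fully open the leg has left it and the lock lifts straight up, about 4 mm to spare to the leg's end.
- figurine: Grey stone seated figurine on a round plinth, 64 mm diameter, 115 mm high, on the table left or right of the chest. Bystander. Origin: centre of its underside.
- dome: Dark stone half dome on an 85 mm square wooden block, 63 mm high in all, on the table on the other side of the chest. Bystander. Origin: centre of its underside.
- chisel: Carver's chisel, 170 mm long, 16 mm thick, lying on the lid behind the lock, 110 to 130 mm from the lock's centre and about across the chest. Bystander. Origin: near its middle, at the underside; its x axis runs along it.
There are look-alikes about, which are no part of the job. What is shaped like the lock but green, orange or turquoise is not meant.

How it is judged:
By the outcome, as a careful person would: the job done as asked, in the order asked, and still so for the second after the job is handed in, while the arm keeps its last pose, push and grip.
It also fails if it takes over 72 s, if anything falls off the work surface, if the arm or the gripper's body presses on something with over 40 N, if the wrist force passes 120 N, or if a joint passes its speed limit or range.

## Robot

A 7-joint arm with a two-finger parallel gripper is mounted at the origin on the work surface. World frame = base frame: x ahead of the robot, y to its left, z up, the work surface at z = 0. Lengths are in mm, angles in rad, forces in N, time in s.
With the tool pointing down it reaches from about 400 to 875 mm from the base axis. Payload 4.4 kg.
Tool frame: the origin (TCP) lies at the very end of the fingers, on their centre line; the grasp point (between the pads) lies 19 mm behind it; z points along the fingers, y is the line along which they close (so a half turn about z gives the same grasp; the last joint's range is limited). The gripper opens to 85 mm and grips with 20 to 120 N. Pads are 22 mm wide; open, the fingers measure 114 mm over their backs; the gripper's body (76 mm by 85 mm) begins 54 mm behind the grasp point. The pads swing forward as they close: fully open they stand 13 mm farther back than shut.
Start: joints at [1.246, 0.628, 0.038, 1.517, -0.027, 0.996, -0.02], TCP at [166.376, -628.36, 231.313] pointing down, gripper open.
Joint ranges: [-3.06, 3.06], [-0.37, 2.12], [-1.25, 1.32], [0.18, 2.47], [-1.1, 4.24], [0.23, 1.98], [-2.94, 2.94]. Speed limits (rad/s): [2.57, 2.57, 3.14, 3.14, 3.14, 3.14, 3.14].

## Interface

Orientations are given as [roll, pitch, yaw] about the fixed x, y, z axes, in that order (R = Rz(yaw) Ry(pitch) Rx(roll)).
In Python, from cell import ctrl gives the robot as it stands.
- The arm moves only by the tool step_arm, never from a script. Its argument "series" is a list that holds one entry, the list of rows, each a list of 7 numbers: the turn, a rotation vector about the tool's x, y, z as a fraction of full scale, then the shift along the tool's x, y, z as a fraction of full scale, then the closure, from 0 (fully open) to 1 (shut). In form: [[[ax, ay, az, tx, ty, tz, gripper], ...]]. A call has 1 to 12 rows; each row shifts and turns the commanded pose from where the row before left it, along the tool's axes as they then stand; what a row does not reach is not made up. Full scale, the value 1, is 150 mm for a shift and 45 degrees for a turn. A row lasts 1/10 s, in which the tool goes at most 50 mm and 8.59 degrees, less where a joint would pass 70% of its speed; a pose out of reach is approached as far as the arm can. A call with a number of a shift or a turn outside -1 to 1 is refused whole. A call with a gripper value outside its range is refused whole. The fingers move at their own pace and stop on an object; the grip force is fixed at half the most. Time passes only in rows, so rows that do not move let the fingers close. It gives the time, the measured TCP pose, the force, the opening and the grip force at its end, in the units of the state.
- ctrl.read_state(): the state, without advancing time (a new reading comes with each control period).
- ctrl.get_image(name): name is "scene" or "top"; returns a dict with "img" (384x512x3 uint8, red, green, blue), "fx", "fy", "cx", "cy" (pixels), "R" (3x3) and "t" (3): a world point X has camera coordinates R X + t. Camera axes: x right, y down, z forward; pixel columns grow to the right and rows downward; lengths in mm; the calibration is good to about 2 mm. A picture is of the moment at which its call begins. There is no depth.
- ctrl.finish_job(): hands the job in; it is judged then, once.
Trained networks look in a picture, given as the dict that the camera call returned (one of the last four; its "shot" number tells which), for a name from the list of things; names that differ only in an ending like _2 or _b are one class to them, and where a whole thing is asked for, a point or a joint stands for the part that bears it (a point fixed in the world has none). Each returns a list of dicts, best first, with "score" (0 to 1); they miss things now and then, are a little off and sometimes report something else, mostly with a low value. They report only what shows in the picture. A call takes as long as a camera call. They do not tell look-alikes from the thing itself.
- ctrl.recognise(picture, thing): "centre" ([column, row] in pixels, amid what is visible of it).
The state is a dict: "clock": time; "qpos": joint angles; "qd": joint speeds; "tau": joint torques, N m; "eef_pos": TCP position; "tool_rot": TCP orientation; "force": force on the tool from outside, world axes, zero at the start; "torque": the same for the moment, N m; "width": finger opening in mm; "gripper_force": force on a finger pad.
Only numpy, scipy, OpenCV 4.12 (cv2) and the standard library are available. Lean on these libraries where they do the work, as an engineer would, in place of code of your own. Each camera call takes 0.05 s, during which the arm holds its last target. There are 200 camera calls.

## Working session

There is one attempt and no reset: what is moved stays moved. The work goes in short steps, Python scripts to look and compute and a tool call to move; the robot and the scene stay as the last step left them, time stands still between calls to the robot, and variables do not carry over. Pictures are saved under pics/ and viewed, at most 10 in all, crops included, and the job is handed in when it is done.

Besides the shell and the picture viewer there is one more tool, called after "Request:" as name(argument=value, ...), one argument or row to a line, values as JSON. step_arm: Moves the arm, as the interface text tells. Shift numbers are shares of 150 mm and turn numbers shares of 45 degrees, none past 1 either way. Its arguments: {"type":"object","properties":{"series":{"type":"array","items":{"type":"array","items":{"type":"array","items":{"type":"number","minimum":-1,"maximum":1}}}}},"required":["series"]}

```bash
mkdir -p pics; ls; cat > h.py <<'E'
from cell import ctrl
import numpy as np, cv2
def save(p,n,crop=None,s=1):
    im=cv2.cvtColor(p["img"],cv2.COLOR_RGB2BGR)
    if crop: c0,c1,r0,r1=crop; im=im[r0:r1,c0:c1]
    if s!=1: im=cv2.resize(im,None,fx=s,fy=s,interpolation=cv2.INTER_CUBIC)
    cv2.imwrite("pics/"+n,im)
def onz(p,uv,z):
    R=np.array(p["R"]);t=np.array(p["t"])
    d=R.T@np.array([(uv[0]-p["cx"])/p["fx"],(uv[1]-p["cy"])/p["fy"],1]); c=-R.T@t
    return c+d*(z-c[2])/d[2]
def proj(p,X):
    c=np.array(p["R"])@np.array(X)+np.array(p["t"]); return [p["fx"]*c[0]/c[2]+p["cx"],p["fy"]*c[1]/c[2]+p["cy"]]
E
python3 - <<'E'
from h import *
Z=dict(chest=80,lock=118,dial_top=144,pointer=123,index_mark=119,bow=101,staple=114,figurine=60,dome=40,chisel=90)
ps=[]
for n in("scene","top"):
    p=ctrl.get_image(n);save(p,n+"0.png",s=1.5);ps.append(p)
    print(n,"cam",-np.array(p["R"]).T@p["t"],p["fx"])
    for k,z in Z.items():
        for d in ctrl.recognise(p,k)[:4]: print(k,np.round(d["centre"]),round(d["score"],2),np.round(onz(p,d["centre"],z)))
s=ctrl.read_state();print(s)
E
```

```text
pics
scene cam [1347.94455126 -152.62009306 1417.09735531] 442.4039606696291
chest [272. 197.] 0.9 [594.  77.  80.]
chest [260. 165.] 0.37 [452.  70.  80.]
chest [269. 177.] 0.36 [510.  87.  80.]
lock [280. 269.] 0.97 [872.  32. 118.]
lock [274. 138.] 0.95 [371. 143. 118.]
lock [270. 180.] 0.89 [548.  82. 118.]
lock [196. 236.] 0.8 [ 704. -203.  118.]
dial_top [277. 140.] 0.62 [400. 142. 144.]
dial_top [278. 263.] 0.58 [862.  29. 144.]
dial_top [185. 194.] 0.57 [ 554. -213.  144.]
dial_top [270. 180.] 0.47 [562.  78. 144.]
pointer [194. 235.] 0.66 [ 699. -208.  123.]
pointer [276. 265.] 0.59 [860.  23. 123.]
pointer [182. 192.] 0.47 [ 532. -225.  123.]
pointer [272. 199.] 0.35 [626.  68. 123.]
index_mark [196. 236.] 0.85 [ 703. -204.  119.]
index_mark [274. 140.] 0.74 [382. 136. 119.]
index_mark [187. 196.] 0.66 [ 547. -209.  119.]
index_mark [269. 179.] 0.6 [544.  79. 119.]
bow [290. 132.] 0.64 [343. 212. 101.]
bow [218. 240.] 0.63 [ 725. -136.  101.]
bow [267. 163.] 0.54 [465.  93. 101.]
bow [205. 188.] 0.54 [ 520. -144.  101.]
staple [274. 200.] 0.57 [626.  75. 114.]
figurine [362
[... 1357 characters left out ...]
2.  75.  90.]
{'clock': 1.1, 'qpos': array([ 1.24617747,  0.62838438,  0.03853988,  1.51741393, -0.02697405,
        0.99632479, -0.02001989]), 'qd': array([ 0.00207809,  0.00068251, -0.00213279, -0.00079751, -0.00076205,
        0.00078915, -0.00206659]), 'tau': array([-1.74919883e-04, -5.63291001e+01,  1.22492809e+00, -1.93784952e+01,
        1.07717462e-02,  1.59830954e-03, -3.08235357e-07]), 'eef_pos': array([ 166.35602358, -628.35111051,  231.31982739]), 'tool_rot': array([-3.14158171e+00,  8.58402797e-06,  2.58755489e-01]), 'force': array([ 0.05809646,  0.68339767, -0.30070008]), 'torque': array([ 0.03836144, -0.0045651 , -0.03649241]), 'gripper_force': 0.0, 'width': 85.61393904077373}
```

View pics.

```bash
python3 - <<'E'
import cv2
a=cv2.imread("pics/top0.png");b=cv2.imread("pics/scene0.png")
import numpy as np
def c(im,x0,x1,y0,y1,w,h): return cv2.resize(im[int(y0*1.5):int(y1*1.5),int(x0*1.5):int(x1*1.5)],(w,h),interpolation=cv2.INTER_CUBIC)
A=c(a,180,280,155,255,600,600);cv2.imwrite("pics/tc.png",A)
cv2.imwrite("pics/sc.png",c(b,215,325,145,235,720,590))
E
```

```text
(no output)
```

View pics/top0.png

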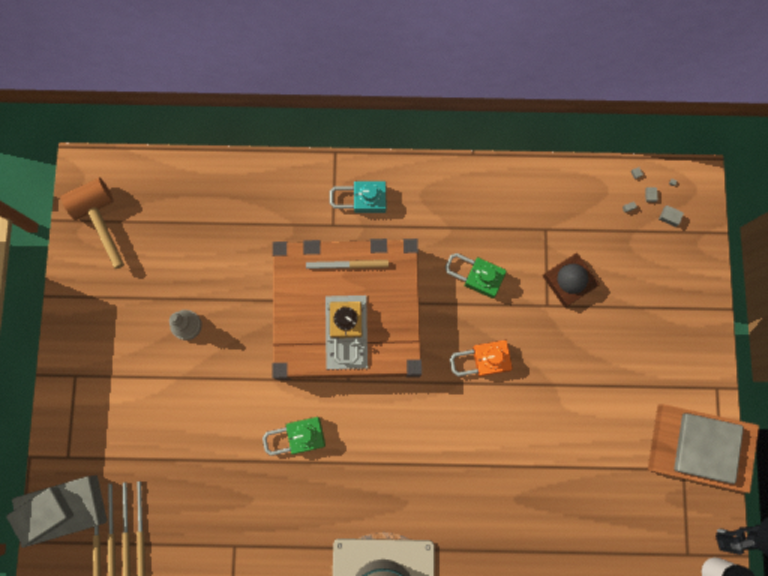

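View pics/tc.png

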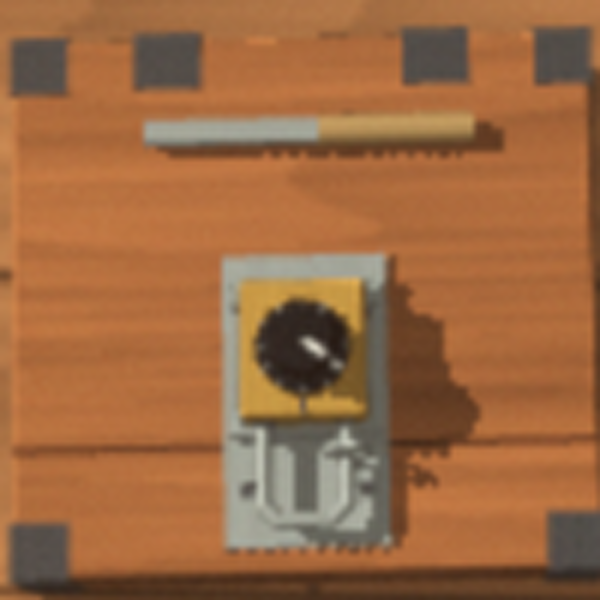

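View pics/sc.png

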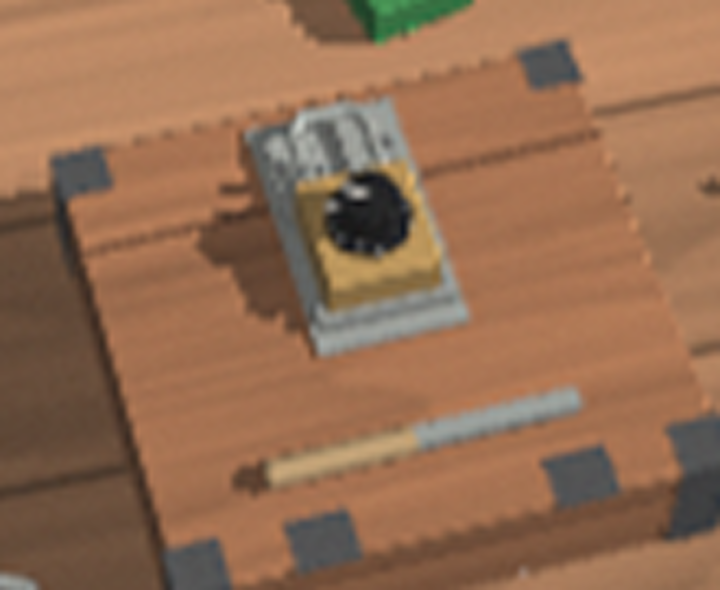

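```bash
cat >> h.py <<'E'
from scipy.optimize import least_squares
def dialfit(ps,guess):
    th=np.linspace(0,6.28,40)
    meas=[]
    for p in ps:
        u,v=map(int,proj(p,[*guess,130])); im=p["img"].astype(int).max(2)
        m=np.zeros(im.shape,np.uint8); sl=(slice(v-22,v+22),slice(u-22,u+22)); m[sl]=(im[sl]<70)
        n,l,st,ce=cv2.connectedComponentsWithStats(m)
        i=1+np.argmax(st[1:,4]); mm=(l==i).astype(np.uint8)
        cs,_=cv2.findContours(mm,0,2); h=cv2.convexHull(max(cs,key=cv2.contourArea)); M=cv2.moments(h)
        meas.append((M["m10"]/M["m00"],M["m01"]/M["m00"],M["m00"]))
    def pred(p,x):
        pts=[proj(p,[x[0]+r*np.cos(t),x[1]+r*np.sin(t),z]) for r,z in((24,118),(24,123),(16,144)) for t in th]
        h=cv2.convexHull(np.array(pts,np.float32));M=cv2.moments(h);return M["m10"]/M["m00"],M["m01"]/M["m00"],M["m00"]
    def one(sel): return least_squares(lambda x:np.concatenate([np.subtract(pred(ps[i],x)[:2],meas[i][:2]) for i in sel]),guess,diff_step=1e-3).x
    for i in range(len(ps)): print("dial view",i,one([i]),"area",meas[i][2],pred(ps[i],guess)[2])
    x=one(range(len(ps)));print("dial",x);return x
E
python3 - <<'E'
from h import *
ps=[ctrl.get_image(n) for n in("scene","top")]
dialfit(ps,[541,82])
p=ps[1]; f=lambda a,z:onz(p,(180+a[0]/6,155+a[1]/6),z)
for a,z in [((12,40),80),((590,30),80),((12,580),80),((600,570),80),((240,280),118),((370,280),118),((240,415),118),((366,418),118),((222,257),84),((388,255),84),((225,549),84),((390,549),84)]: print(a,np.round(f(a,z),1))
a=f((303,340),144);b=f((340,367),123);print(a,b)
E
```

```text
dial view 0 [538.10466107  84.53403275] area 107.0 145.89603885286488
dial view 1 [540.83578455  85.37012343] area 148.0 202.5393433253048
dial [539.84433711  84.95508857]
(12, 40) [703.7 242.7  80. ]
(590, 30) [714.5 -59.2  80. ]
(12, 580) [422.5 230.7  80. ]
(600, 570) [432.9 -66.9  80. ]
(240, 280) [572.2 117.1 118. ]
(370, 280) [573.3  51.9 118. ]
(240, 415) [503.9 115.1 118. ]
(366, 418) [503.5  52.3 118. ]
(222, 257) [589.8 129.2  84. ]
(388, 255) [592.4  43.8  84. ]
(225, 549) [439.8 123.1  84. ]
(390, 549) [441.3  39.6  84. ]
[538.35529181  83.46055079 144.        ] [528.25423301  65.71615951 123.        ]
```

Request:
step_arm(
  series=[
    [[0, 0, 0, 0.2, -0.22, 0, 0], [0, 0, 0, 0.2, -0.22, 0, 0], [0, 0, 0, 0.2, -0.22, 0, 0], [0, 0, 0, 0.2, -0.22, 0, 0], [0, 0, 0, 0.2, -0.22, 0, 0], [0, 0, 0, 0.2, -0.22, 0, 0], [0, 0, 0, 0.2, -0.22, 0, 0], [0, 0, 0, 0.2, -0.22, 0, 0], [0, 0, 0, 0.2, -0.22, 0, 0], [0, 0, 0, 0.2, -0.22, 0, 0], [0, 0, 0, 0.2, -0.22, 0, 0], [0, 0, 0, 0.2, -0.22, 0, 0]],
  ],
)

```text
clock: 2.4
eef_pos: [413.8, -151.8, 231.7]
tool_rot: [3.141, -0.001, 0.259]
force: [0.9, 0.5, -0.7]
width: 85.5
gripper_force: 0.0
```

Request:
step_arm(
  series=[
    [[0, 0, 0, 0.2, -0.22, 0, 0], [0, 0, 0, 0.2, -0.22, 0, 0], [0, 0, 0, 0.2, -0.22, 0, 0], [0, 0, 0, 0.2, -0.22, 0, 0], [0, 0, 0, 0.2, -0.22, 0, 0], [0, 0, 0, 0.2, -0.22, 0, 0], [0, 0, 0, 0, 0, 0, 0]],
  ],
)

```text
clock: 3.1
eef_pos: [538.8, 91.9, 231.5]
tool_rot: [-3.138, -0.005, 0.268]
force: [-1.2, 0.1, -0.6]
width: 85.4
gripper_force: 0.0
```

Request:
step_arm(
  series=[
    [[0, 0, -0.19, 0, 0, 0, 0], [0, 0, -0.19, 0, 0, 0, 0], [0, 0, -0.19, 0, 0, 0, 0], [0, 0, -0.19, 0, 0, 0, 0], [0, 0, -0.19, 0, 0, 0, 0], [0, 0, -0.19, 0, 0, 0, 0], [0, 0, -0.19, 0, 0, 0, 0], [0, 0, -0.19, 0, 0, 0, 0], [0, 0, -0.19, 0, 0, 0, 0], [0, 0, 0, 0, 0, 0, 0]],
  ],
)

```text
clock: 4.1
eef_pos: [536.3, 83.4, 231.3]
tool_rot: [-3.141, -0.0, 1.602]
force: [-0.1, -0.1, -0.8]
width: 85.5
gripper_force: 0.0
```

Request:
step_arm(
  series=[
    [[0, 0, 0, 0.011, 0.018, 0.2, 0], [0, 0, 0, 0, 0, 0.2, 0], [0, 0, 0, 0, 0, 0.15, 0], [0, 0, 0, 0, 0, 0.1, 0], [0, 0, 0, 0, 0, 0.05, 0], [0, 0, 0, 0, 0, 0, 0.6], [0, 0, 0, 0, 0, 0, 1], [0, 0, 0, 0, 0, 0, 1], [0, 0, 0, 0, 0, 0, 1], [0, 0, 0, 0, 0, 0, 1], [0, 0, 0, 0, 0, 0, 1], [0, 0, 0, 0, 0, 0, 1]],
  ],
)

```text
clock: 5.3
eef_pos: [541.4, 86.1, 127.7]
tool_rot: [3.137, -0.001, 1.601]
force: [5.5, -0.3, 5.4]
width: 29.2
gripper_force: 59.3
```

Request:
step_arm(
  series=[
    [[0, 0, 0.12, 0, 0, 0, 1], [0, 0, 0.12, 0, 0, 0, 1], [0, 0, 0.12, 0, 0, 0, 1], [0, 0, 0.12, 0, 0, 0, 1], [0, 0, 0.12, 0, 0, 0, 1], [0, 0, 0.12, 0, 0, 0, 1], [0, 0, 0.12, 0, 0, 0, 1], [0, 0, 0.12, 0, 0, 0, 1], [0, 0, 0.12, 0, 0, 0, 1], [0, 0, 0.12, 0, 0, 0, 1], [0, 0, 0.12, 0, 0, 0, 1], [0, 0, 0, 0, 0, 0, 1]],
  ],
)

```text
clock: 6.5
eef_pos: [541.6, 85.8, 127.6]
tool_rot: [3.139, -0.005, 0.562]
force: [4.1, -0.6, 6.0]
width: 29.2
gripper_force: 59.5
```

```bash
python3 -c "
from h import *
s=ctrl.read_state();print(s['eef_pos'],s['tool_rot'],s['torque'],s['force'])"
```

```text
[541.59810996  85.84396738 127.64098274] [ 3.13914109 -0.00494455  0.56194592] [-0.131522   -0.82850326 -0.09355721] [ 4.06128747 -0.62963013  5.99201086]
```

Request:
step_arm(
  series=[
    [[0, 0, 0, 0, 0, 0, 0], [0, 0, 0, 0, 0, 0, 0], [0, 0, 0, 0, 0, 0, 0], [0, 0, 0, 0, 0, -0.2, 0], [0, 0, 0, 0, 0, -0.3, 0], [0, 0, 0, 0, 0, -0.2, 0], [0, 0, 0, 0.133, -0.21, 0, 0], [0, 0, 0, 0.133, -0.21, 0, 0], [0, 0, 0, 0.133, -0.21, 0, 0], [0, 0, 0, 0.133, -0.21, 0, 0], [0, 0, 0, 0.133, -0.21, 0, 0], [0, 0, 0, 0, 0, 0, 0]],
  ],
)

```text
clock: 7.7
eef_pos: [536.5, 279.6, 230.7]
tool_rot: [-3.137, -0.001, 0.574]
force: [-1.6, 1.1, -0.6]
width: 85.2
gripper_force: 0.0
```

```bash
python3 - <<'E'
from h import *
ps=[ctrl.get_image(n) for n in("scene","top")]
dialfit(ps,[540,85])
for p in ps:
    for k,z in dict(pointer=123,index_mark=118.5,bow=101,staple=114).items():
        for d in ctrl.recognise(p,k)[:5]:
            X=onz(p,d["centre"],z)
            if abs(X[0]-500)<90 and abs(X[1]-85)<60: print(k,np.round(d["centre"]),round(d["score"],2),np.round(X))
a=[]
for p in ps:
    u,v=map(int,proj(p,[505,85,118])); im=p["img"][v-25:v+25,u-25:u+25]; a.append(cv2.resize(im,(400,400),interpolation=cv2.INTER_CUBIC)); print(u,v)
cv2.imwrite("pics/d1.png",cv2.cvtColor(np.hstack(a),cv2.COLOR_RGB2BGR))
E
```

```text
dial view 0 [537.6177443   84.98746271] area 108.5 145.74378813477233
dial view 1 [539.59393241  85.70256555] area 149.5 202.60679124796297
dial [538.87484984  85.3566424 ]
pointer [268. 178.] 0.61 [542.  75. 123.]
index_mark [272. 184.] 0.85 [564.  83. 118.]
bow [263. 162.] 0.49 [456.  79. 101.]
pointer [229. 212.] 0.46 [541.  90. 123.]
index_mark [233. 215.] 0.6 [531.  77. 118.]
bow [227. 237.] 0.64 [467.  94. 101.]
staple [230. 202.] 0.8 [573.  88. 114.]
staple [231. 216.] 0.68 [530.  83. 114.]
268 169
230 223
```

View pics/d1.png

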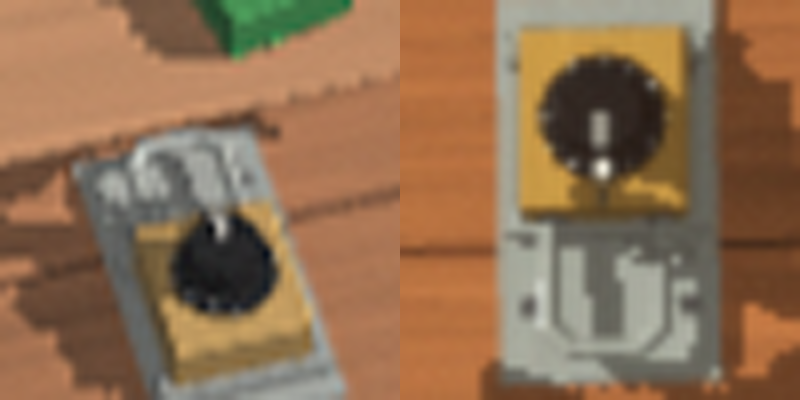

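Request:
step_arm(
  series=[
    [[0, 0, 0, -0.235, 0.161, 0, 0.65], [0, 0, 0, -0.235, 0.161, 0, 0.65], [0, 0, 0, -0.235, 0.161, 0, 0.65], [0, 0, 0, -0.235, 0.161, 0, 0.65], [0, 0, 0, -0.235, 0.161, 0, 0.65], [0, 0, -0.188, 0, 0, 0, 0.65], [0, 0, -0.188, 0, 0, 0, 0.65], [0, 0, -0.188, 0, 0, 0, 0.65], [0, 0, -0.188, 0, 0, 0, 0.65], [0, 0, -0.188, 0, 0, 0, 0.65], [0, 0, -0.188, 0, 0, 0, 0.65], [0, 0, -0.188, 0, 0, 0, 0.65]],
  ],
)

```text
clock: 9.4
eef_pos: [454.8, 75.5, 231.5]
tool_rot: [3.141, 0.0, 1.604]
force: [0.1, 0.6, 0.4]
width: 29.6
gripper_force: 0.0
```

```bash
python3 - <<'E'
from h import *
p=ctrl.get_image("top")
# earlier view d1 right half: px = 205+(c-400)/8 , 198+r/8
f=lambda c,r,z:np.round(onz(p,(205+(c-400)/8-.5,198+r/8-.5),z),1)
print("bow bar",f(610,349,101),"legs",f(553,300,101),f(668,300,101),"index",f(604,190,118.5),"front edge",f(520,214,118),f(690,217,118),"back",f(520,27,118),f(684,29,118))
E
```

```text
bow bar [455.3  82.5 101. ] legs [473.4 104.4 101. ] [474.2  61.1 101. ] index [513.2  85.5 118.5] front edge [503.7 116.6 118. ] [503.7  53.1 118. ] back [574.6 118.7 118. ] [574.9  56.9 118. ]
```

Request:
step_arm(
  series=[
    [[0, 0, 0, 0.047, -0.022, 0.2, 0.65], [0, 0, 0, 0, 0, 0.3, 0.65], [0, 0, 0, 0, 0, 0.2, 0.65], [0, 0, 0, 0, 0, 0.1, 0.65], [0, 0, 0, 0, 0, 0.03, 0.65], [0, 0, 0, 0, 0, 0, 0.65]],
  ],
)

```text
clock: 10.05
eef_pos: [451.2, 82.7, 106.7]
tool_rot: [-3.141, 0.0, 1.597]
force: [-0.9, -0.3, -0.3]
width: 29.7
gripper_force: 0.0
```

Request:
step_arm(
  series=[
    [[0, 0, 0, 0, 0, 0.04, 0.65], [0, 0, 0, 0, 0, 0.04, 0.65], [0, 0, 0, 0, 0, 0.02, 0.65], [0, 0, 0, 0, 0, 0, 0.65]],
  ],
)

```text
clock: 10.45
eef_pos: [451.2, 82.7, 91.7]
tool_rot: [-3.141, 0.0, 1.598]
force: [0.5, 0.1, 0.1]
width: 30.0
gripper_force: 0.0
```

```bash
python3 - <<'E'
from h import *
p=ctrl.get_image("scene")
u,v=map(int,proj(p,[490,85,118])); save(p,"b1.png",(u-35,u+35,v-35,v+30),8); print(u,v)
E
```

```text
267 166
```

View pics/b1.png

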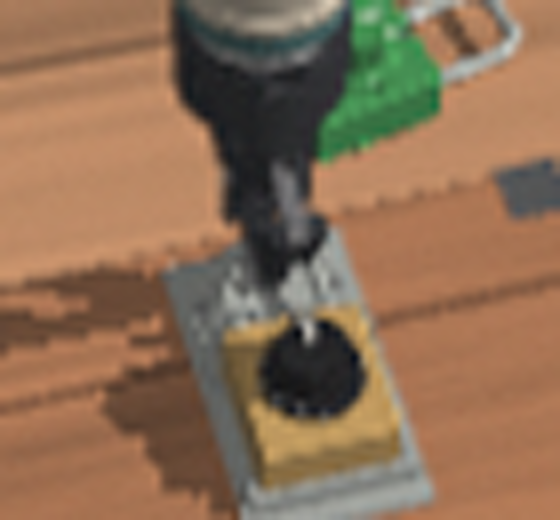

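Request:
step_arm(
  series=[
    [[0, 0, 0, 0, 0.01, 0, 1], [0, 0, 0, 0, 0.01, 0, 1], [0, 0, 0, 0, 0, 0, 1], [0, 0, 0, 0, 0, 0, 1], [0, 0, 0, 0, 0, 0, 1]],
  ],
)

```text
clock: 11.0
eef_pos: [454.7, 83.0, 92.1]
tool_rot: [3.141, -0.0, 1.599]
force: [0.7, 0.5, 3.3]
width: 5.6
gripper_force: 58.6
```

Request:
step_arm(
  series=[
    [[0, 0, 0, 0, -0.026, 0, 1], [0, 0, 0, 0, -0.026, 0, 1], [0, 0, 0, 0, -0.026, 0, 1], [0, 0, 0, 0, -0.026, 0, 1], [0, 0, 0, 0, -0.026, 0, 1], [0, 0, 0, 0, -0.026, 0, 1], [0, 0, 0, 0, -0.026, 0, 1], [0, 0, 0, 0, -0.026, 0, 1], [0, 0, 0, 0, 0, 0, 1]],
  ],
)

```text
clock: 11.9
eef_pos: [425.8, 82.2, 92.2]
tool_rot: [3.136, -0.001, 1.598]
force: [8.1, -1.4, -0.8]
width: 5.3
gripper_force: 58.7
```

Request:
step_arm(
  series=[
    [[0, 0, 0, 0, -0.02, 0, 1], [0, 0, 0, 0, -0.02, 0, 1], [0, 0, 0, 0, 0, 0, 1], [0, 0, 0, 0, 0, 0, 1]],
  ],
)

```text
clock: 12.3
eef_pos: [425.8, 82.5, 92.9]
tool_rot: [3.126, -0.004, 1.596]
force: [18.2, -4.7, -7.2]
width: 5.0
gripper_force: 58.4
```

Request:
step_arm(
  series=[
    [[0, 0, 0, 0, 0.03, 0, 1], [0, 0, 0, 0, 0, 0, 1], [0, 0, 0, 0, 0, 0, 0.6], [0, 0, 0, 0, 0, 0, 0.6], [0, 0, 0, 0, 0, 0, 0.6], [0, 0, 0, 0, 0, -0.1, 0.6], [0, 0, 0, 0, 0, -0.3, 0.6], [0, 0, 0, 0, 0, -0.3, 0.6], [0, 0, 0, 0, 0, -0.2, 0], [0, 0, 0, 0, 0, 0, 0]],
  ],
)

```text
clock: 13.3
eef_pos: [423.0, 82.6, 230.0]
tool_rot: [3.135, -0.001, 1.599]
force: [0.2, -0.2, 0.3]
width: 62.3
gripper_force: 0.0
```

Request:
step_arm(
  series=[
    [[0, 0, 0.18, 0, 0, 0, 0], [0, 0, 0.18, 0, 0, 0, 0], [0, 0, 0.18, 0, 0, 0, 0], [0, 0, 0.18, 0, 0, 0, 0], [0, 0, 0.18, 0, 0, 0, 0], [0, 0, 0.18, 0, 0, 0, 0], [0, 0, 0.18, 0, 0, 0, 0], [0, 0, 0.18, 0, 0, 0, 0], [0, 0, 0.18, 0, 0, 0, 0], [0, 0, 0.18, 0, 0, 0, 0], [0, 0, 0.18, 0, 0, 0, 0], [0, 0, 0, 0, 0, 0, 0]],
  ],
)

```text
clock: 14.5
eef_pos: [420.1, 81.8, 225.7]
tool_rot: [3.14, 0.003, 0.044]
force: [1.1, -0.6, -0.3]
width: 85.3
gripper_force: 0.0
```

```bash
python3 - <<'E'
from h import *
ps=[ctrl.get_image(n) for n in("scene","top")]
try: dialfit(ps[:1],[538,85])
except Exception as e: print(e)
a=[]
for p in ps:
    u,v=map(int,proj(p,[485,85,110])); im=p["img"][v-30:v+30,u-30:u+30]; a.append(cv2.resize(im,(400,400),interpolation=cv2.INTER_CUBIC)); print(u,v)
cv2.imwrite("pics/d2.png",cv2.cvtColor(np.hstack(a),cv2.COLOR_RGB2BGR))
E
```

```text
dial view 0 [538.39118997  85.45843612] area 109.5 145.55541347409599
dial [538.39118997  85.45843612]
266 166
230 230
```

View pics/d2.png

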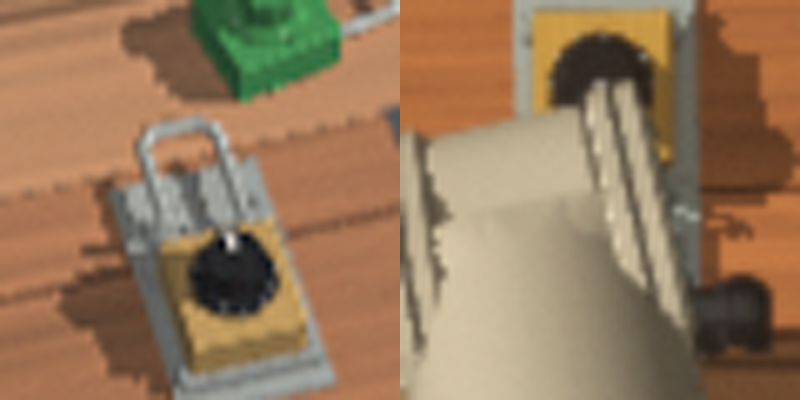

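Request:
step_arm(
  series=[
    [[0, 0, 0, 0.25, 0.011, 0, 0], [0, 0, 0, 0.25, 0, 0, 0], [0, 0, 0, 0.2, 0, 0, 0], [0, 0, 0, 0.06, 0, 0, 0], [0, 0, 0, 0, 0, 0, 0], [0, 0, 0, 0, 0, 0.2, 0], [0, 0, 0, 0, 0, 0.2, 0], [0, 0, 0, 0, 0, 0, 0], [0, 0, 0, 0, 0, 0, 0]],
  ],
)

```text
clock: 15.5
eef_pos: [534.2, 85.2, 167.0]
tool_rot: [3.141, 0.002, 0.044]
force: [0.0, -0.5, -0.0]
width: 85.4
gripper_force: 0.0
```

Request:
step_arm(
  series=[
    [[0, 0, 0, 0, 0, 0.2, 0], [0, 0, 0, 0, 0, 0.15, 0], [0, 0, 0, 0, 0, 0.1, 0], [0, 0, 0, 0, 0, 0.06, 0], [0, 0, 0, 0, 0, 0.03, 0], [0, 0, 0, 0, 0, 0, 0]],
  ],
)

```text
clock: 16.1
eef_pos: [535.9, 85.4, 86.4]
tool_rot: [-3.141, -0.001, 0.044]
force: [-0.7, -0.7, 0.1]
width: 85.4
gripper_force: 0.0
```

Request:
step_arm(
  series=[
    [[0, 0, 0, 0, 0, 0, 0.2], [0, 0, 0, 0, 0, 0, 0.4], [0, 0, 0, 0, 0, 0, 1], [0, 0, 0, 0, 0, 0, 1], [0, 0, 0, 0, 0, 0, 1], [0, 0, 0, 0, 0, 0, 1]],
  ],
)

```text
clock: 16.7
eef_pos: [536.2, 85.4, 87.1]
tool_rot: [-3.141, -0.002, 0.043]
force: [-1.4, -0.4, 5.8]
width: 63.0
gripper_force: 67.3
```

Request:
step_arm(
  series=[
    [[0, 0, 0, 0, 0, -0.04, 1], [0, 0, 0, 0, 0, -0.05, 1], [0, 0, 0, 0, 0, -0.06, 1], [0, 0, 0, 0, 0, -0.08, 1], [0, 0, 0, 0, 0, -0.1, 1], [0, 0, 0, 0, 0, 0, 1]],
  ],
)

```text
clock: 17.3
eef_pos: [536.7, 85.5, 137.5]
tool_rot: [-3.141, -0.004, 0.043]
force: [0.7, -0.3, -7.0]
width: 63.1
gripper_force: 68.9
```

Request:
step_arm(
  series=[
    [[0, 0, 0, 0, 0, -0.1, 1], [0, 0, 0, 0, 0, -0.15, 1], [0, 0, 0, 0, 0, -0.15, 1], [0, 0, 0, 0, 0, -0.15, 1], [0, 0, 0, 0, 0, -0.1, 1], [0, 0, 0, 0, 0, -0.05, 1], [0, 0, 0, 0, 0, 0, 1], [0, 0, 0, 0, 0, 0, 1], [0, 0, 0, 0, 0, 0, 1]],
  ],
)

```text
clock: 18.2
eef_pos: [534.6, 85.2, 239.1]
tool_rot: [3.141, 0.002, 0.044]
force: [-0.5, 0.2, -7.3]
width: 63.1
gripper_force: 69.2
```

```bash
python3 - <<'E'
from h import *
a=[]
for n in("scene","top"):
    p=ctrl.get_image(n);u,v=map(int,proj(p,[520,85,160])); im=p["img"][v-45:v+45,u-45:u+45]; a.append(cv2.resize(im,(400,400),interpolation=cv2.INTER_CUBIC))
cv2.imwrite("pics/f.png",cv2.cvtColor(np.hstack(a),cv2.COLOR_RGB2BGR))
E
```

```text
(no output)
```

View pics/f.png

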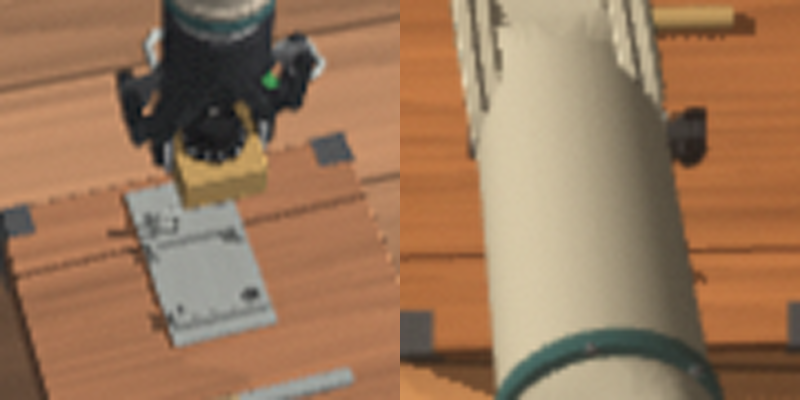

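The lock is in the gripper, level with the dial up. It is about 150 mm above where it lay, and the hasp is empty.

```bash
python3 -c "
from cell import ctrl
print(ctrl.finish_job())"
```

```text
the job is handed in; nothing more can be done
None
```

I turned the dial to the index mark, pulled the shackle fully open in the seat and lifted the padlock off; I handed the job in at about 18 s with it held level, dial up, about 150 mm above where it lay (no verdict was returned).

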